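# Dock the bobbin tray behind its gravity catch

## Task

Pick up the blue bobbin tray by its white handle and slide it into the grey bench dock from the open end, letting the tray's own front edge lift the orange catch, and press it gently against the sprung black buffer at the end until the catch has dropped behind it. Keep hold of the handle and give it a gentle tug back to feel the tray held by the catch, then let go. Never push the buffer or pull the catch hard (15 N is too much), do not touch the catch with the gripper, and leave the pincushion, thread cone and scissors where they are.

Things in the scene. Friction and masses are not known exactly. Their poses are not given: they have to be found in the camera images.
- dock: Fixed dock. Origin: underside of its grey base plate, below the middle of a docked tray; x = sliding-in direction, y left, z up. Plate 5 mm thick, x -200 to +85, y -63 to +71 mm; the tray slides on it. Catch, buffer and end wall sit together on a dark carriage clamped anywhere within 8 mm either way along x; this offset c is not measured: feel for it. Docked tray: x = c - 5 to c - 1, y 0, z 5 mm.
- dock_mouth (a point): Middle of the open end, on the plate's top, at dock x = -110 mm; axes as the dock's. Here the guides flare to 103 mm apart; from x = -85 on 93 mm, for the 90 mm tray. Before it the plate is clear: set the tray down with its middle 55 mm before this point. Further in (x = -45 right, -18 left) lips on the guides, tops at z = 37 mm, overhang the tray's edges 6 mm with 4 mm height to spare.
- buffer (a joint): Black sprung rubber buffer across the dock's closed end, 84 mm wide, 20 mm high: 0 = free, positive = pressed in (m, up to 0.007), 4 N/mm. Free face at dock x = 50.5 mm + c: the tray meets it at tray x = c - 4.5 mm; the catch falls once the tray passes about c - 3.5 mm (buffer force 4 to 6 N; with friction 6 to 15 N of push at the handle, which is high and tips the nose down a little); 15 N on the buffer is reached near c - 0.8 mm.
- catch (a joint): Orange catch at the dock's left, falls by its own weight (70 g): 0 = down, positive = nose lifted (rad, to 0.8). Hinge along y at dock x = c, z 15 mm. Nose at y 31 to 62.5; its upright stop face at x = c - 60, lower edge z 19 mm, slopes up 32 mm further out. The tray's edge lifts it to about 0.17 (under 3 N); it rides on the rim, then falls behind, leaving 0.5 mm play to the free buffer.
- tray: Loose blue bobbin tray, 110 (x) x 90 (y) x 24 mm (z), about 0.22 kg. Origin: centre of its underside; +x is meant to go in first, but it is the same both ways round and either end may lead. White handle plate across the middle: 12 mm thick in x, 44 mm in y, up to z = 66 mm, free above z = 24 mm: grip at about z = 50 mm, fingers closing along x.
- pincushion: Bystander: red pincushion, 72 mm across, 56 mm high with its pins. Origin: centre of its underside. Leave alone.
- thread_cone: Bystander: green thread cone, 60 mm across, 100 mm high. Origin: centre of its underside. Leave alone.
- scissors: Bystander: scissors lying flat, about 180 mm long, 10 mm high. Origin: near the pivot, underside. Leave alone.
Not all that is in view belongs to the job. Several things look just like the tray: the one meant starts farthest from the robot's base.

How it is judged:
On the way, in this order (a step that is already met when the one before it is completed fails the run):
1. the tray, lying on the dock's plate, lifts the catch with its front edge (value of joint catch above 0.1 rad and contact force between tray and catch above 0.05 N and x of tray in the frame of dock between -0.145 and -0.02 m and z of tray in the frame of dock below 0.01 m), for 0.1 s.
2. the tray is in and the catch has dropped behind it (x of tray in the frame of dock between -0.0165 and 0.0105 m and y of tray in the frame of dock between -0.004 and 0.004 m and z of tray in the frame of dock between 0.002 and 0.009 m and angle between the x axis of tray and the x axis of dock, either way round below 0.07 rad and value of joint catch below 0.035 rad), for 0.2 s.
3. tug: the gripped tray is pulled back against the dropped catch with at least 2 N (all of step 2 and contact force between tray and catch above 2 N and contact force between the fingers and tray above 1 N), for 0.1 s.
At the end, for the whole second after the job is handed in: Tray flat on the dock's plate between catch and buffer (origin x -16.5 to +10.5 mm, y within 4 mm, z 2 to 9 mm in the dock's frame, turned less than 0.07 rad), catch down (below 0.035 rad), tray released and at rest (all of step 2 and contact force between the fingers and tray below 0.1 N and linear speed of tray below 0.01 m/s); the robot touches nothing.
It fails at once if the tray is pressed against the sprung buffer with more than 15 N (contact force between tray and buffer above 15 N).
It fails at once if the catch is loaded by the tray with more than 15 N (contact force between tray and catch above 15 N).
It fails at once if the robot touches the catch (over 0.5 N) (contact force between any of the fingers, the arm and catch above 0.5 N).
It fails at once if the pincushion, thread cone or scissors are moved by more than 15 mm (distance of any of pincushion, thread_cone, scissors from where it was at the start of the episode above 0.015 m).
It also fails if it takes over 61 s, if anything falls off the work surface, if the arm or the gripper's body presses on something with over 40 N, if the wrist force passes 120 N, or if a joint passes its speed limit or range.

## Robot

A 7-joint arm with a two-finger parallel gripper is mounted at the origin on the work surface. World frame = base frame: x ahead of the robot, y to its left, z up, the work surface at z = 0. Lengths are in m, angles in rad, forces in N, time in s.
With the tool pointing down it reaches from about 0.4 to 0.85 m from the base axis. Payload 4.5 kg.
Tool frame: the origin (TCP) lies midway between the tips of the shut fingers; the grasp point (between the pads) lies 19 mm behind it; z points along the fingers, y is the direction in which the jaws open and shut (so a half turn about z gives the same grasp; the last joint's range is limited). The gripper opens to 88 mm and grips with 3 to 60 N. Pads are 18 mm wide; open, the fingers measure 123 mm over their backs; the gripper's body (75 mm by 187 mm) begins 45 mm behind the grasp point.
Start: joints at [1.344, 0.689, -0.195, 1.565, 0.157, 0.902, -0.215], TCP at [0.161, -0.604, 0.239] pointing down, gripper open.
Joint ranges: [-3.01, 3.01], [-0.46, 2.08], [-1.47, 1.51], [0.13, 2.56], [-1, 4.14], [0.04, 2.09], [-2.66, 2.66]. Speed limits (rad/s): [2.57, 2.57, 3.14, 3.14, 3.14, 3.14, 3.14].

## Interface

Orientations are given as a unit quaternion [x, y, z, w].
In Python, from plant import r gives the robot as it stands. The module is installed in compiled form; this text tells all that it offers.
- The arm moves only by the shell command python3 -m jog 'ROWS' [FORCE]. ROWS is JSON, a list of rows, each an object with "translation": the shift along the tool's x, y, z in units of 40 mm (1.0 is 40 mm), a list of three; "twist": the turn about the tool's z in units of 6 degrees (1.0 is 6 degrees); "claw": the opening in per cent of the stroke, from 0 (shut) to 100 (fully open). A call has 1 to 20 rows; each row shifts and turns the commanded pose from where the row before left it, along the tool's axes as they then stand; what a row does not reach is not made up. A row lasts 1/12 s, in which the tool goes at most 41.7 mm and 7.16 degrees, less where a joint would pass 70% of its speed; a pose out of reach is approached as far as the arm can. A call is refused whole if a number of a shift passes 1 or a number of a turn 1, either way. A call with a gripper value outside its range is refused whole. The fingers move at their own pace and stop on an object; FORCE is the grip in N (left out, the last holds). Time passes only in rows, so rows that do not move let the fingers close. It gives the time, the measured TCP pose, the force and the opening at its end, in the units of the state.
- r.get_state(): the state, without advancing time (a new reading comes with each control period).
- r.snapshot(name): name is "scene" or "side" or "wrist"; returns a dict with "img" (480x640x3 uint8, red, green, blue), "fx", "fy", "cx", "cy" (pixels), "origin" and "rotation" of the camera in the world; the wrist camera has in their place "T_tool_cam" (4x4, takes a point from camera to tool coordinates, whose origin is the TCP and whose axes are the flange's). Camera axes: x right, y up, looking along -z (the intrinsics and any distortion apply to the point x, -y, -z); pixel columns grow to the right and rows downward; lengths in m; the calibration is good to about 2 mm. The wrist camera is an equidistant fisheye: a pixel r from the principal point sees the ray r / f radians off the axis. A picture is of the moment at which its call begins: read the wrist's pose just before it. There is no depth.
- r.finish_job(): hands the job in, once; it reports no verdict.
Trained networks look in the newest picture that a camera, given by its name, has taken for a name from the list of things; names that differ only in an ending like _2 or _b are one class to them, and where a whole thing is asked for, a point or a joint stands for the part that bears it (a point fixed in the world has none). Each returns a list of dicts, best first, with "confidence" (0 to 1); they miss things now and then, are a little off and sometimes report something else, mostly with a low value. They report only what shows in the picture. A call takes as long as a camera call. They do not tell look-alikes from the thing itself.
- r.spot_in(label, camera): "rect" ([left, top, right, bottom] in pixels, round what is visible of it).
- r.spot_point(label, camera): "location" ([row, column] in pixels: a listed point, or the origin of a listed thing).
The state is a dict: "clock": time; "q": joint angles; "qd": joint speeds; "joint_torque": joint torques, N m; "tool_pos": TCP position; "eef_rot": TCP orientation; "contact_force": force on the tool from outside, world axes, zero at the start; "moment": the same for the moment, N m; "opening": opening from 0.0 (shut) to 1.0 (fully open).
Only numpy, scipy, OpenCV 4.12 (cv2) and the standard library are available. Lean on these libraries where they do the work, as an engineer would, in place of code of your own. Each camera call takes 0.05 s, during which the arm holds its last target. There are 200 camera calls.

## Working session

There is one attempt and no reset: what is moved stays moved. The work goes in short steps, Python scripts to look and compute and a shell command to move; the robot and the scene stay as the last step left them, time stands still between calls to the robot, and variables do not carry over. Pictures are saved under pics/ and viewed, about 8 in all and at most 12, crops included, and the job is handed in when it is done.

```bash
mkdir -p pics; cat > h.py <<'E'
import numpy as np, cv2
from plant import r
from scipy.spatial.transform import Rotation as R
def ray(s,row,col,st=None):
    if 'origin' in s:
        d=np.array([(col-s['cx'])/s['fx'],-(row-s['cy'])/s['fy'],-1.0])
        return np.array(s['origin']),np.array(s['rotation']).reshape(3,3)@d
    u=(col-s['cx'])/s['fx'];v=(row-s['cy'])/s['fy'];t=np.hypot(u,v)
    k=np.sin(t)/t if t>1e-9 else 1
    d=np.array([u*k,-v*k,-np.cos(t)])
    T=np.array(s['T_tool_cam']);Q=R.from_quat(st['eef_rot']).as_matrix()
    return Q@T[:3,3]+st['tool_pos'],Q@T[:3,:3]@d
def at(s,row,col,z,st=None):
    o,d=ray(s,row,col,st);return o+d*(z-o[2])/d[2]
def proj(s,p,st=None):
    if 'origin' in s:
        c=np.array(s['rotation']).reshape(3,3).T@(np.array(p)-s['origin'])
        return s['cy']-s['fy']*c[1]/-c[2], s['cx']+s['fx']*c[0]/-c[2]
    T=np.array(s['T_tool_cam']);Q=R.from_quat(st['eef_rot']).as_matrix()
    c=T[:3,:3].T@(Q.T@(np.array(p)-st['tool_pos'])-T[:3,3])
    x,y,z=c[0],-c[1],-c[2];h=np.hypot(x,y);t=np.arctan2(h,z)
    return s['cy']+s['fy']*t*y/h, s['cx']+s['fx']*t*x/h
def snap(n,f):
    st=r.get_state();s=r.snapshot(n);cv2.imwrite('pics/'+f,s['img'][:,:,::-1]);return s,st
E
cat > a.py <<'E'
from h import *
np.set_printoptions(precision=3,suppress=True)
ims=[]
print(r.get_state())
for n in ('scene','side'):
    s,st=snap(n,n+'0.png');ims.append(s['img'])
    print(n,s['fx'],s['cx'],s['cy'],s['origin'],s['rotation'])
    for l in ('tray','dock','dock_mouth','buffer','catch','pincushion','thread_cone','scissors'):
        for d in r.spot_point(l,n): 
            if d['confidence']>.2: print(l,np.round(d['location']),round(d['confidence'],2),at(s,*d['location'],0.0))
E
python3 a.py
```

```text
{'clock': 0.0, 'q': array([ 1.344,  0.69 , -0.195,  1.566,  0.157,  0.903, -0.215]), 'qd': array([-0.   ,  0.002,  0.001, -0.001,  0.   ,  0.001,  0.002]), 'joint_torque': array([ -0.   , -52.756,  -1.267, -15.343,  -0.053,   0.007,   0.   ]), 'tool_pos': array([ 0.161, -0.603,  0.238]), 'eef_rot': array([ 0.992,  0.13 , -0.   , -0.001]), 'contact_force': array([ 0.968, -1.151, -0.107]), 'moment': array([ 0.062,  0.001, -0.013]), 'opening': 0.9972779209925939}
scene 572.445952588674 329.0803674272195 244.15545232543892 [ 1.177 -0.374  0.908] [0.3   0.177 0.493 0.797]Traceback (most recent call last):
  File "a.py", line 10, in <module>
    if d['confidence']>.2: print(l,np.round(d['location']),round(d['confidence'],2),at(s,*d['location'],0.0))
                                                                                    ~~^^^^^^^^^^^^^^^^^^^^^^
  File "h.py", line 14, in at
    o,d=ray(s,row,col,st);return o+d*(z-o[2])/d[2]
        ~~~^^^^^^^^^^^^^^
  File "h.py", line 7, in ray
    return np.array(s['origin']),np.array(s['rotation']).reshape(3,3)@d
                                 ~~~~~~~~~~~~~~~~~~~~~~~~~~~~~~~^^^^^
ValueError: cannot reshape array of size 4 into shape (3,3)
```

View pics/scene0.png

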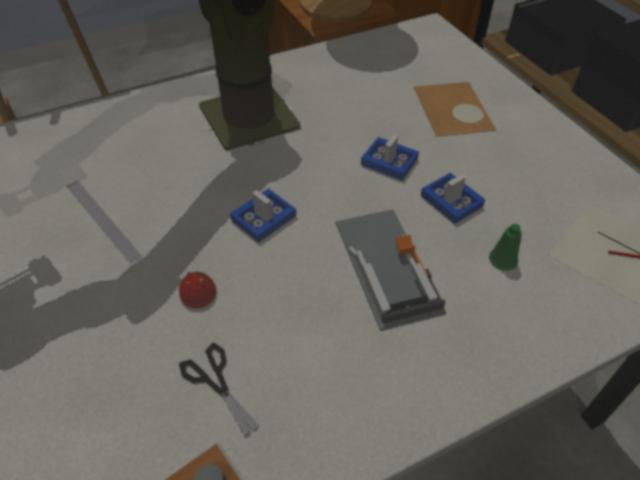

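The scene picture shows three blue trays at (col, row) about (264,214), (390,157) and (453,196). The dock is centred near (390,265), with its closed end toward the camera at (410,312). I'll fix the quaternion handling and find which tray is farthest from the base.

```bash
sed -i "s/np.array(s\['rotation'\]).reshape(3,3)/R.from_quat(s['rotation']).as_matrix()/" h.py; sed -i 's/^print(r.get_state.*$//' a.py; cat >> a.py <<'E'
a=cv2.resize(ims[0][110:340,210:530],None,fx=2.5,fy=2.5,interpolation=cv2.INTER_CUBIC)
cv2.imwrite('pics/crop0.png',a[:,:,::-1])
E
python3 a.py
```

```text
scene 572.445952588674 329.0803674272195 244.15545232543892 [ 1.177 -0.374  0.908] [0.3   0.177 0.493 0.797]
tray [164. 386.] 0.8 [ 0.318  0.227 -0.   ]
tray [217. 261.] 0.8 [ 0.348 -0.108  0.   ]
tray [198. 453.] 0.76 [0.484 0.302 0.   ]
dock [285. 395.] 0.68 [0.636 0.058 0.   ]
dock_mouth [388. 219.] 0.59 [ 0.692 -0.328  0.   ]Traceback (most recent call last):
  File "a.py", line 9, in <module>
    for d in r.spot_point(l,n):
             ~~~~~~~~~~~~^^^^^
ValueError: it knows: dock, dock_mouth, pincushion, scissors, thread_cone, tray
```

```bash
sed -i "s/'buffer','catch',//" a.py; python3 a.py
```

```text
scene 572.445952588674 329.0803674272195 244.15545232543892 [ 1.177 -0.374  0.908] [0.3   0.177 0.493 0.797]
tray [159. 386.] 0.67 [0.304 0.234 0.   ]
dock [285. 391.] 0.61 [0.633 0.051 0.   ]
dock_mouth [244. 375.] 0.63 [0.525 0.077 0.   ]
pincushion [296. 200.] 0.62 [ 0.49  -0.295  0.   ]
thread_cone [262. 504.] 0.62 [0.686 0.289 0.   ]
scissors [386. 217.] 0.7 [ 0.686 -0.329  0.   ]
side 517.9157632964684 322.794236540201 236.8080453166853 [0.304 0.557 0.743] [-0.062  0.356  0.914 -0.186]
tray [420. 264.] 0.91 [0.49  0.296 0.   ]
tray [256. 428.] 0.89 [ 0.351 -0.106  0.   ]
tray [434. 390.] 0.65 [0.314 0.244 0.   ]
dock [273. 251.] 0.75 [0.637 0.061 0.   ]
dock_mouth [300. 298.] 0.83 [0.534 0.082 0.   ]
pincushion [178. 391.] 0.87 [ 0.481 -0.292  0.   ]
thread_cone [372. 159.] 0.65 [0.676 0.292 0.   ]
scissors [148. 309.] 0.69 [ 0.686 -0.314  0.   ]
```

View pics/crop0.png

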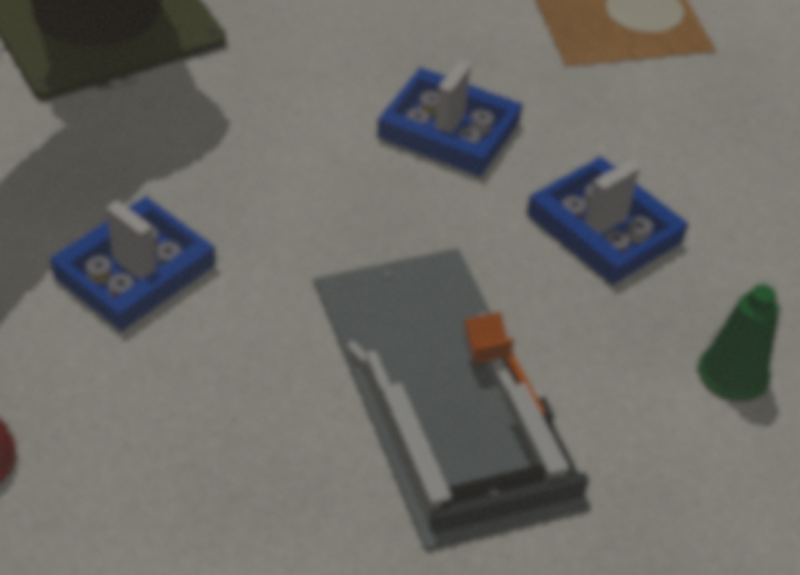

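View pics/side0.png

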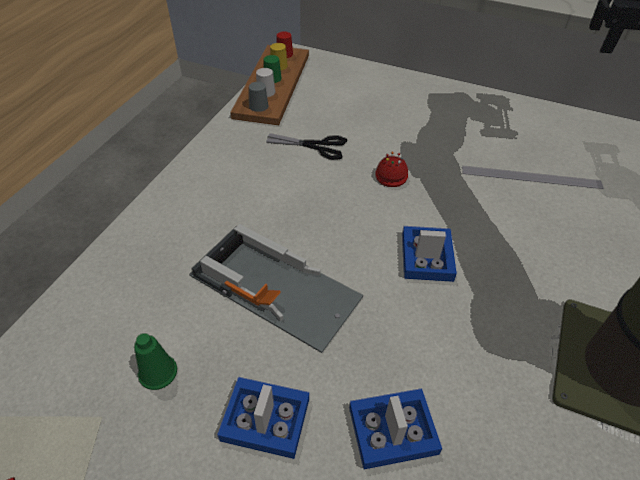

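The target is the tray at side (264,420), scene (453,198). It lies 0.57 m from the base; the other two are at 0.39 m and 0.36 m. The crop shows it plainly, lying between the dock and the green cone. Next I'll work out its yaw and the dock axis from corners in the side picture.

```bash
cat > b.py <<'E'
from h import *
np.set_printoptions(precision=4,suppress=True)
s=r.snapshot('side')
for n,z,P in (('tray',.024,[(378,240),(392,309),(455,296),(437,220)]),('plate',.005,[(296,363),(349,322),(272,192),(231,236)])):
    Q=np.array([at(s,*p,z) for p in P])
    print(n,Q[:,:2],Q.mean(0)); E=np.diff(np.vstack([Q,Q[:1]]),axis=0); print(np.linalg.norm(E,axis=1),np.degrees(np.arctan2(E[:,1],E[:,0])))
h=[at(s,*p,.066)[:2] for p in [(385,262),(387,272),(424,267),(419,256)]];print(np.array(h))
st=r.get_state();print(R.from_quat(st['eef_rot']).as_matrix(),st['tool_pos'])
E
python3 b.py
```

```text
tray [[0.5471 0.2612]
 [0.443  0.241 ]
 [0.4228 0.3311]
 [0.5297 0.35  ]] [0.4857 0.2958 0.024 ]
[0.1061 0.0924 0.1086 0.0905] [-169.0171  102.6463   10.0346  -78.9178]
plate [[ 0.4314  0.032 ]
 [ 0.4569  0.157 ]
 [ 0.7333  0.1047]
 [ 0.7101 -0.0158]] [0.5829 0.0695 0.005 ]
[0.1276 0.2812 0.1227 0.2827] [  78.4508  -10.7166 -100.8911  170.261 ]
[[0.4995 0.2757]
 [0.4853 0.2729]
 [0.468  0.3227]
 [0.4846 0.3224]]
[[ 0.9662  0.2578  0.    ]
 [ 0.2578 -0.9662 -0.    ]
 [-0.      0.     -1.    ]] [ 0.1612 -0.6039  0.2387]
```

```bash
cat > w.py <<'E'
# usage: w.py x y z yawdeg(of tool x): moves needed in jog units, split by rows
import sys
from h import *
st=r.get_state();Q=R.from_quat(st['eef_rot']).as_matrix()
t=np.array([float(a) for a in sys.argv[1:4]]);yaw=np.degrees(np.arctan2(Q[1,0],Q[0,0]))
d=Q.T@(t-st['tool_pos'])/0.04
tw=-(float(sys.argv[4])-yaw)/6
print('pos',np.round(st['tool_pos'],4),'yaw',round(yaw,2),'tilt',np.round(Q[:,2],3),'F',np.round(st['contact_force'],2),'clock',st['clock'],'open',round(st['opening'],3))
print('units (translate first, then twist)',np.round(d,3),'twist',round(tw,3))
E
python3 -m jog '[{"translation":[1,0,0],"twist":-0.62,"claw":100},{"translation":[1,0,0],"twist":-0.62,"claw":100},{"translation":[1,0,0],"twist":-0.62,"claw":100},{"translation":[1,0,0],"twist":-0.62,"claw":100},{"translation":[1,0,0],"twist":-0.62,"claw":100},{"translation":[1,0,0],"twist":-0.62,"claw":100},{"translation":[1,0,0],"twist":-0.62,"claw":100},{"translation":[1,0,0],"twist":-0.62,"claw":100},{"translation":[1,0,0],"twist":-0.62,"claw":100},{"translation":[1,0,0],"twist":-0.62,"claw":100},{"translation":[1,0,0],"twist":-0.62,"claw":100},{"translation":[1,0,0],"twist":-0.62,"claw":100},{"translation":[1,0,0],"twist":-0.62,"claw":100},{"translation":[1,0,0],"twist":-0.62,"claw":100},{"translation":[1,0,0],"twist":-0.62,"claw":100},{"translation":[1,0,0],"twist":-0.62,"claw":100},{"translation":[1,0,0],"twist":-0.62,"claw":100},{"translation":[1,0,0],"twist":-0.62,"claw":100},{"translation":[1,0,0],"twist":-0.62,"claw":100},{"translation":[1,0,0],"twist":-0.62,"claw":100}]'; python3 w.py 0.486 0.296 0.239 101
```

```text
clock: 2.72
tool_pos: [0.6379, -0.029, 0.2387]
eef_rot: [0.71, 0.704, 0.0, 0.0]
contact_force: [1.3, -0.2, -0.7]
opening: 0.999
pos [ 0.6379 -0.029   0.2387] yaw 89.5 tilt [ 0.001 -0.    -1.   ] F [ 1.26 -0.16 -0.66] clock 2.7167 open 0.999
units (translate first, then twist) [ 8.091 -3.867 -0.011] twist -1.917
```

```bash
python3 - <<'E'
from h import *
import pickle
s,st=snap('wrist','wdock.png'); pickle.dump((s,st),open('wd.pkl','wb'))
for l in('dock','dock_mouth','tray'):
    for d in r.spot_point(l,'wrist'): print(l,d,at(s,*d['location'],.005,st))
E
python3 -m jog '[{"translation":[0.9,-0.43,0],"twist":0,"claw":100},{"translation":[0.9,-0.43,0],"twist":0,"claw":100},{"translation":[0.9,-0.43,0],"twist":0,"claw":100},{"translation":[0.9,-0.43,0],"twist":0,"claw":100},{"translation":[0.9,-0.43,0],"twist":0,"claw":100},{"translation":[0.9,-0.43,0],"twist":0,"claw":100},{"translation":[0.9,-0.43,0],"twist":0,"claw":100},{"translation":[0.9,-0.43,0],"twist":0,"claw":100},{"translation":[0.9,-0.43,0],"twist":0,"claw":100},{"translation":[0,0,0.5],"twist":-0.95,"claw":100},{"translation":[0,0,0.5],"twist":-0.95,"claw":100},{"translation":[0,0,0],"twist":0,"claw":100}]'
python3 - <<'E'
from h import *
import pickle
s,st=snap('wrist','wtray.png'); pickle.dump((s,st),open('wt.pkl','wb'));print(st['tool_pos'])
for l in('tray',):
    for d in r.spot_point(l,'wrist'): print(l,d,at(s,*d['location'],.0,st))
c=np.array([.4857,.2958]);e=np.array([np.cos(.192),np.sin(.192)]);n=np.array([-e[1],e[0]])
im=s['img'].copy()
for a in(-1,1):
    for b in(-1,1):
        p=proj(s,[*(c+a*.055*e+b*.045*n),.024],st);cv2.circle(im,(int(p[1]),int(p[0])),3,(255,255,0),-1)
        p=proj(s,[*(c+a*.006*e+b*.022*n),.066],st);cv2.circle(im,(int(p[1]),int(p[0])),2,(255,0,255),-1)
cv2.imwrite('pics/wt2.png',im[:,:,::-1])
E
```

```text
dock {'location': [121.2, 321.7], 'confidence': 0.74} [0.63825386 0.05168234 0.005     ]
dock_mouth {'location': [100.4, 217.8], 'confidence': 0.62} [0.53209555 0.07744213 0.005     ]
tray {'location': [4.2, 55.7], 'confidence': 0.74} [0.31588334 0.23036332 0.005     ]
tray {'location': [262.1, 97.5], 'confidence': 0.7} [ 0.3565538  -0.10045662  0.005     ]
clock: 3.92
tool_pos: [0.4856, 0.2918, 0.1956]
eef_rot: [0.638, 0.77, -0.003, 0.0]
contact_force: [-0.6, -1.7, -1.0]
opening: 0.999
[0.48556162 0.29183364 0.19555523]
tray {'location': [231.8, 149.5], 'confidence': 0.83} [0.31357945 0.23417552 0.        ]
tray {'location': [207.3, 324.8], 'confidence': 0.57} [4.86897955e-01 2.91521424e-01 5.55111512e-17]
```

View pics/wt2.png

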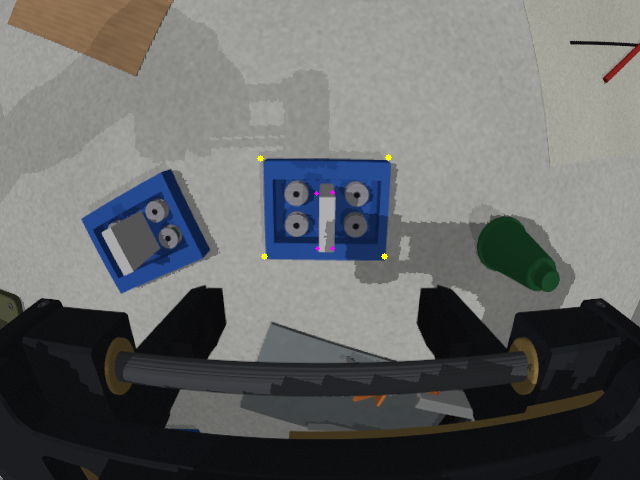

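View pics/wdock.png

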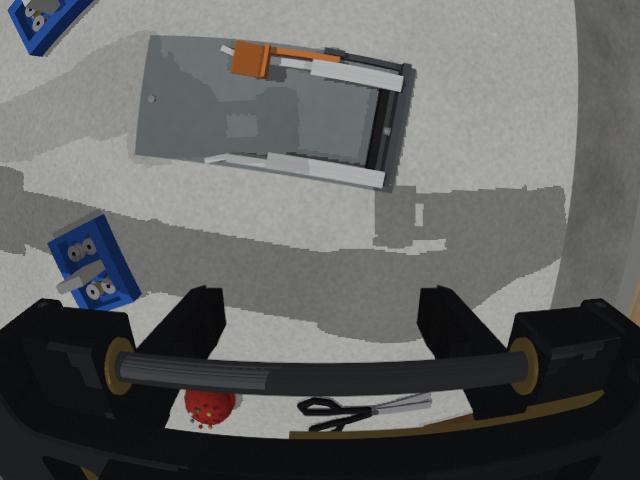

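```bash
cat > c.py <<'E'
from h import *
import pickle
np.set_printoptions(precision=4,suppress=True)
s,st=pickle.load(open('wt.pkl','rb'))
Q=np.array([at(s,*p,.024,st)[:2] for p in[(161,265),(162,391),(259,389),(259,266)]]);E=np.diff(np.vstack([Q,Q[:1]]),axis=0)
print(Q.mean(0),np.linalg.norm(E,axis=1),np.degrees(np.arctan2(E[:,1],E[:,0])))
Q=np.array([at(s,*p,.066,st)[:2] for p in[(196,320),(196,335),(252,334),(252,319)]]);print('handle',Q.mean(0))
s,st=pickle.load(open('wd.pkl','rb'))
Q=np.array([at(s,*p,.005,st)[:2] for p in[(35,150),(154,134),(192,392)]]);print(Q,np.degrees(np.arctan2(*(Q[2]-Q[1])[::-1])),np.degrees(np.arctan2(*(Q[0]-Q[1])[::-1]))-90,np.linalg.norm(Q[0]-Q[1]),np.linalg.norm(Q[2]-Q[1]))
for a in np.radians([-10.,-10.5,-11]):
    ex=np.array([np.cos(a),np.sin(a)]);ey=np.array([-ex[1],ex[0]])
    print(np.degrees(a),(Q[0]+.2*ex-.071*ey),(Q[1]+.2*ex+.063*ey))
# guide inner edges etc: sharpened crop
im=cv2.resize(s['img'][20:205,120:430],None,fx=2.5,fy=2.5,interpolation=cv2.INTER_CUBIC)
o=np.array([.6385,.0545]);a=np.radians(-10.6);ex=np.array([np.cos(a),np.sin(a)]);ey=np.array([-ex[1],ex[0]])
def dot(x,y,z,c):
    p=o+x*ex+y*ey;q=proj(s,[*p,z],st);cv2.circle(im,(int((q[1]-120+.5)*2.5),int((q[0]-20+.5)*2.5)),3,c,-1)
for x,y in((-.2,-.063),(-.2,.071),(.085,-.063),(.085,.071)):dot(x,y,.005,(255,255,0))
for x in(-.08,-.04,0,.04):
    for y in(-.0465,.0465):dot(x,y,.005,(255,0,255))
dot(-.045,-.0385,.037,(0,255,255));dot(-.018,.0385,.037,(0,255,255));dot(.04,-.0385,.037,(0,255,255));dot(.04,.0385,.037,(0,255,255))
cv2.imwrite('pics/dk.png',im[:,:,::-1])
E
python3 c.py; python3 w.py 0.487 0.292 0.1956 101
```

```text
[0.4891 0.2937] [0.1082 0.089  0.1133 0.0897] [  10.5259  -77.5678 -169.1254   99.1419]
handle [0.4879 0.2935]
[[ 0.455   0.1588]
 [ 0.4308  0.0279]
 [ 0.7113 -0.0214]] -9.9549926468083 -10.490307006963064 0.13313351550377128 0.2848733274618868
-10.0 [0.6396 0.0541] [0.6387 0.0552]
-10.5 [0.6387 0.0525] [0.6389 0.0534]
-11.0 [0.6378 0.0509] [0.6391 0.0516]
pos [0.4872 0.2928 0.1984] yaw 100.38 tilt [-0.001 -0.002 -1.   ] F [0.05 0.54 0.32] clock 4.0167 open 0.998
units (translate first, then twist) [-0.017 -0.009  0.069] twist -0.103
```

View pics/dk.png

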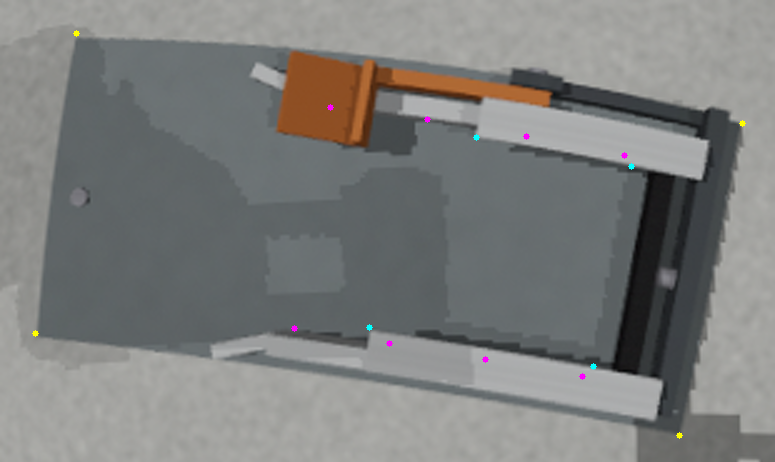

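The dock pose dk overlay fits within 1–2 mm: origin about (0.6385, 0.054), yaw about -10.6°. The guide lips start at overlay (369,332) and (478,135). The tray handle is at (0.488, 0.2935), so I'll descend and grip.

```bash
python3 -m jog '[{"translation":[0.02,0.02,0.8],"twist":-0.1,"claw":100},{"translation":[0,0,0.9],"twist":0,"claw":100},{"translation":[0,0,0.9],"twist":0,"claw":100},{"translation":[0,0,0.9],"twist":0,"claw":100},{"translation":[0,0,0.67],"twist":0,"claw":100},{"translation":[0,0,0],"twist":0,"claw":100},{"translation":[0,0,0],"twist":0,"claw":0},{"translation":[0,0,0],"twist":0,"claw":0},{"translation":[0,0,0],"twist":0,"claw":0},{"translation":[0,0,0],"twist":0,"claw":0},{"translation":[0,0,0],"twist":0,"claw":0},{"translation":[0,0,0],"twist":0,"claw":0}]' 30; python3 w.py 0.488 0.2935 0.031 101
```

```text
clock: 5.02
tool_pos: [0.4874, 0.2962, 0.0329]
eef_rot: [0.634, 0.773, 0.001, 0.0]
contact_force: [0.5, -0.1, 0.4]
opening: 0.569
pos [0.4874 0.2962 0.0329] yaw 101.31 tilt [ 0.001  0.001 -1.   ] F [ 0.54 -0.14  0.44] clock 5.0167 open 0.569
units (translate first, then twist) [-0.068  0.001  0.048] twist 0.052
```

```bash
python3 -m jog '[{"translation":[0,0,0],"twist":0,"claw":0},{"translation":[0,0,0],"twist":0,"claw":0},{"translation":[0,0,0],"twist":0,"claw":0},{"translation":[0,0,0],"twist":0,"claw":0},{"translation":[0,0,0],"twist":0,"claw":0},{"translation":[0,0,0],"twist":0,"claw":0},{"translation":[0,0,0],"twist":0,"claw":0},{"translation":[0,0,0],"twist":0,"claw":0},{"translation":[0,0,0],"twist":0,"claw":0},{"translation":[0,0,0],"twist":0,"claw":0},{"translation":[0,0,-0.5],"twist":0,"claw":0},{"translation":[0,0,-0.5],"twist":0,"claw":0},{"translation":[0,0,-0.5],"twist":0,"claw":0},{"translation":[0,0,0],"twist":0,"claw":0},{"translation":[0,0,0],"twist":0,"claw":0}]' 30; python3 - <<'E'
from h import *
import pickle
s,st=snap('wrist','wl.png');pickle.dump((s,st),open('wl.pkl','wb'))
a=np.radians(-10.6);o=np.array([.6385,.054]);ex=np.array([np.cos(a),np.sin(a)])
print('setdown',o-.165*ex, 'tool yaw',90-10.6)
E
python3 w.py 0.4763 0.0844 0.098 79.4
```

```text
clock: 6.27
tool_pos: [0.4871, 0.296, 0.0923]
eef_rot: [0.634, 0.773, 0.001, 0.0]
contact_force: [-0.1, 0.2, -3.0]
opening: 0.139
setdown [0.47631567 0.08435197] tool yaw 79.4
pos [0.4866 0.2954 0.0913] yaw 101.34 tilt [-0.001 -0.001 -1.   ] F [-1.3  -0.06 -1.81] clock 6.3167 open 0.128
units (translate first, then twist) [-5.123 -1.289 -0.163] twist 3.656
```

View pics/wl.png

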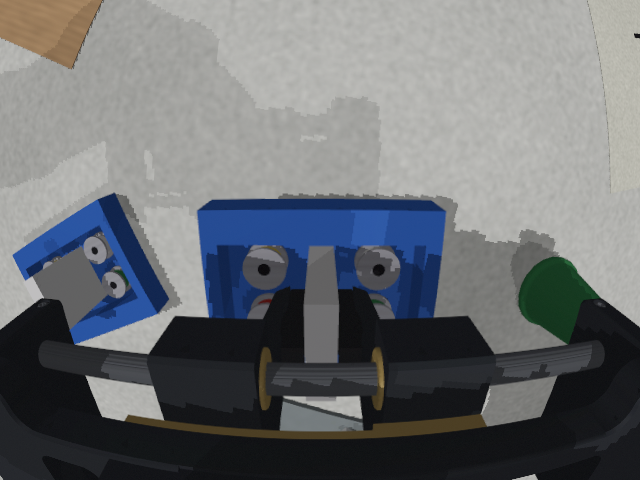

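The tray is held, with the handle between the fingers at (320,300). The rim's outer edge runs along row 210, columns 198–446. I'll compute the tray's pose in the tool frame and carry it toward the set-down point.

```bash
python3 - <<'E'
from h import *
import pickle
np.set_printoptions(precision=4,suppress=True)
s,st=pickle.load(open('wl.pkl','rb'));st=dict(st);st['tool_pos']=np.zeros(3);st['eef_rot']=[0,0,0,1]
print('cam',np.array(s['T_tool_cam'])[:3,3])
for p in((210,198),(210,446)):print(at(s,*p,.008,st))
for p in((246,307),(246,336)):print('handle top far end',at(s,*p,-.034,st))
E
python3 -m jog '[{"translation":[-0.85,-0.22,0],"twist":0,"claw":0},{"translation":[-0.85,-0.22,0],"twist":0,"claw":0},{"translation":[-0.85,-0.22,0],"twist":0,"claw":0},{"translation":[-0.85,-0.22,0],"twist":0,"claw":0},{"translation":[-0.85,-0.22,0],"twist":0,"claw":0},{"translation":[-0.85,-0.19,0],"twist":0,"claw":0},{"translation":[0,0,0],"twist":0.9,"claw":0},{"translation":[0,0,0],"twist":0.9,"claw":0},{"translation":[0,0,0],"twist":0.9,"claw":0},{"translation":[0,0,0],"twist":0.95,"claw":0},{"translation":[0,0,0],"twist":0,"claw":0}]' 30
python3 w.py 0.4763 0.0844 0.037 79.4; python3 w.py 0.4763 0.0844 0.037 79.4
```

```text
cam [ 0.0781 -0.0014 -0.1455]
[ 0.0424 -0.0555  0.008 ]
[0.0425 0.0537 0.008 ]
handle top far end [ 0.0401 -0.0058 -0.034 ]
handle top far end [ 0.0401  0.0034 -0.034 ]
clock: 7.23
tool_pos: [0.4756, 0.0855, 0.0908]
eef_rot: [0.77, 0.638, -0.001, -0.0]
contact_force: [0.1, -0.2, -1.9]
opening: 0.138
pos [0.4756 0.0855 0.0908] yaw 79.3 tilt [-0.002 -0.001 -1.   ] F [ 0.06 -0.16 -1.89] clock 7.2333 open 0.138
units (translate first, then twist) [-0.022  0.025  1.344] twist -0.017
pos [0.4756 0.0855 0.0908] yaw 79.3 tilt [-0.002 -0.001 -1.   ] F [ 0.06 -0.16 -1.89] clock 7.2333 open 0.138
units (translate first, then twist) [-0.022  0.025  1.344] twist -0.017
```

```bash
python3 -m jog '[{"translation":[0.04,0.02,0.4],"twist":0,"claw":0},{"translation":[0,0,0.4],"twist":0,"claw":0},{"translation":[0,0,0.35],"twist":0,"claw":0},{"translation":[0,0,0.04],"twist":0,"claw":0},{"translation":[0,0,0],"twist":0,"claw":0}]'; for i in 1 2 3; do python3 -m jog '[{"translation":[0,0,0.04],"twist":0,"claw":0},{"translation":[0,0,0],"twist":0,"claw":0}]';done; python3 w.py 0.4768 0.0869 0.037 79.4
```

```text
clock: 7.65
tool_pos: [0.4763, 0.0871, 0.0431]
eef_rot: [0.768, 0.64, -0.002, -0.001]
contact_force: [1.2, -0.6, -2.1]
opening: 0.132
clock: 7.82
tool_pos: [0.4776, 0.0873, 0.043]
eef_rot: [0.769, 0.639, 0.0, 0.0]
contact_force: [-0.2, 0.1, -1.6]
opening: 0.135
clock: 7.98
tool_pos: [0.4778, 0.0872, 0.0414]
eef_rot: [0.769, 0.639, 0.0, 0.0]
contact_force: [-0.7, 0.3, -3.3]
opening: 0.132
clock: 8.15
tool_pos: [0.4776, 0.0872, 0.0396]
eef_rot: [0.769, 0.639, 0.0, 0.0]
contact_force: [-0.6, -0.6, -1.9]
opening: 0.137
pos [0.4776 0.0872 0.0396] yaw 79.45 tilt [ 0.  0. -1.] F [-0.58 -0.61 -1.93] clock 8.15 open 0.137
units (translate first, then twist) [-0.01  -0.018  0.064] twist 0.008
```

Not on the plate yet, so I'll keep feeling down.

```bash
for i in 1 2 3 4; do python3 -m jog '[{"translation":[0,0,0.02],"twist":0,"claw":0},{"translation":[0,0,0],"twist":0,"claw":0},{"translation":[0,0,0],"twist":0,"claw":0}]' | grep -E 'pos|force';done; python3 - <<'E'
from h import *
s,st=snap('wrist','wp.png')
E
```

```text
tool_pos: [0.4775, 0.0872, 0.0387]
contact_force: [0.0, -0.5, -1.9]
tool_pos: [0.4774, 0.0872, 0.0379]
contact_force: [0.0, 0.0, -2.0]
tool_pos: [0.4774, 0.0872, 0.037]
contact_force: [-0.1, 0.4, -2.3]
tool_pos: [0.4775, 0.0872, 0.0368]
contact_force: [-1.0, -0.7, 5.3]
```

View pics/wp.png

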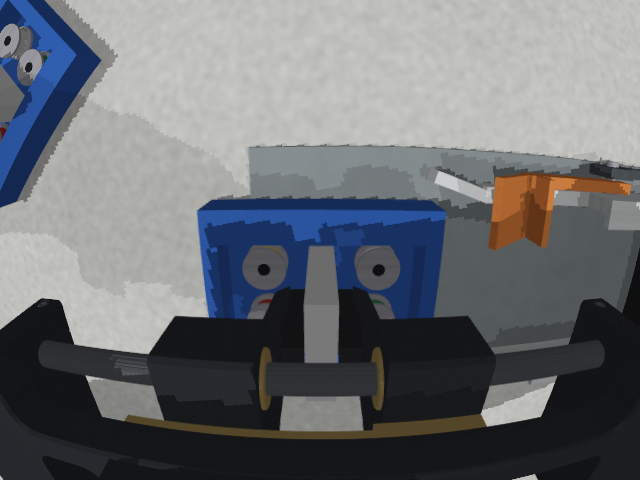

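The tray now rests on the plate. The plate's left edge shows along rows 147–155 and the catch nose at (520,215). I'll check lateral offset and yaw from the plate edge in the tool frame.

```bash
python3 - <<'E'
from h import *
np.set_printoptions(precision=4,suppress=True)
s=r.snapshot('wrist');st=dict(tool_pos=np.zeros(3),eef_rot=[0,0,0,1])
g=cv2.cvtColor(s['img'],cv2.COLOR_RGB2GRAY).astype(float)
P=[]
for c in range(265,480,12):
    col=cv2.GaussianBlur(g[120:190,c-2:c+3].mean(1).reshape(-1,1),(1,5),0).ravel();d=np.diff(col)
    rr=120+np.argmin(d[:60])+.5; p=at(s,rr,c,.032,st);P.append(p[:2]); print(c,rr,p[:2])
P=np.array(P);print(np.polyfit(P[:,1],P[:,0],1))
Q=np.array([at(s,*p,.008,st)[:2] for p in((210,198),(210,446))]);print(Q)
E
python3 -m jog '[{"translation":[0,0,-0.012],"twist":0,"claw":0},{"translation":[0,0,0],"twist":0,"claw":0},{"translation":[0,0,0],"twist":0,"claw":0}]'
```

```text
265 145.5 [ 0.0677 -0.0278]
277 144.5 [ 0.068 -0.022]
289 145.5 [ 0.0675 -0.0163]
301 144.5 [ 0.0679 -0.0106]
313 145.5 [ 0.0674 -0.0049]
325 143.5 [0.0683 0.0008]
337 144.5 [0.0679 0.0065]
349 143.5 [0.0684 0.0122]
361 144.5 [0.068  0.0179]
373 144.5 [0.0681 0.0236]
385 145.5 [0.0678 0.0295]
397 145.5 [0.068  0.0354]
409 145.5 [0.0682 0.0413]
421 146.5 [0.068  0.0474]
433 146.5 [0.0683 0.0535]
445 147.5 [0.0681 0.0598]
457 147.5 [0.0685 0.0662]
469 148.5 [0.0684 0.0728]
[0.0061 0.0679]
[[ 0.0419 -0.0552]
 [ 0.042   0.0539]]
clock: 9.5
tool_pos: [0.4776, 0.0872, 0.0368]
eef_rot: [0.769, 0.639, 0.0, 0.0]
contact_force: [-0.1, -0.4, -0.0]
opening: 0.133
```

Lateral position is right to within 1 mm, with a yaw error of about 0.35°. Start sliding in along tool +y.

```bash
python3 -m jog '[{"translation":[0,0.1,0],"twist":-0.05,"claw":0},{"translation":[0,0.1,0],"twist":0,"claw":0},{"translation":[0,0.1,0],"twist":0,"claw":0},{"translation":[0,0.1,0],"twist":0,"claw":0},{"translation":[0,0.1,0],"twist":0,"claw":0},{"translation":[0,0.1,0],"twist":0,"claw":0}]'|grep -E 'pos|force';  python3 -m jog '[{"translation":[0,0.1,0],"twist":0,"claw":0},{"translation":[0,0.1,0],"twist":0,"claw":0},{"translation":[0,0.1,0],"twist":0,"claw":0},{"translation":[0,0.1,0],"twist":0,"claw":0},{"translation":[0,0,0],"twist":0,"claw":0}]'
cat > f.py <<'E'
from h import *
st=r.get_state();a=np.radians(-10.6+.3);o=np.array([.6385,.054]);ex=np.array([np.cos(a),np.sin(a)]);ey=np.array([-ex[1],ex[0]])
a=np.radians(-10.4);d=st['tool_pos'][:2]-o;F=st['contact_force']
print('dock tcp x,y mm',np.round([1e3*d@ex,1e3*d@ey],1),'z',np.round(1e3*st['tool_pos'][2],1),'F dock',np.round([F[:2]@ex,F[:2]@ey,F[2]],1),'M',np.round(st['moment'],2),'t',round(st['clock'],2))
E
python3 f.py
```

```text
tool_pos: [0.5014, 0.0827, 0.0368]
contact_force: [-2.4, 0.2, 2.2]
clock: 10.42
tool_pos: [0.5176, 0.0798, 0.0368]
eef_rot: [0.768, 0.641, 0.0, 0.0]
contact_force: [-2.0, -0.8, 2.5]
opening: 0.129
dock tcp x,y mm [-123.6    3.8] z 36.8 F dock [-1.8 -1.2  2.5] M [-0.09  0.3   0.1 ] t 10.42
```

```bash
python3 -m jog '[{"translation":[0,0.1,0],"twist":0,"claw":0},{"translation":[0,0.1,0],"twist":0,"claw":0},{"translation":[0,0.1,0],"twist":0,"claw":0},{"translation":[0,0.1,0],"twist":0,"claw":0},{"translation":[0,0.1,0],"twist":0,"claw":0},{"translation":[0,0.1,0],"twist":0,"claw":0}]'>/dev/null; python3 f.py;  python3 -m jog '[{"translation":[0,0.1,0],"twist":0,"claw":0},{"translation":[0,0.1,0],"twist":0,"claw":0},{"translation":[0,0.1,0],"twist":0,"claw":0},{"translation":[0,0.1,0],"twist":0,"claw":0},{"translation":[0,0.1,0],"twist":0,"claw":0},{"translation":[0,0.1,0],"twist":0,"claw":0}]' >/dev/null; python3 f.py
```

```text
dock tcp x,y mm [-100.2    3.9] z 36.8 F dock [-3.1 -0.2  4.1] M [0.14 0.66 0.01] t 10.92
dock tcp x,y mm [-76.    3.9] z 36.8 F dock [-3.2  0.2  5.3] M [ 0.09  0.68 -0.03] t 11.42
```

```bash
python3 -m jog '[{"translation":[0,0.1,-0.008],"twist":0,"claw":0},{"translation":[0,0.1,0],"twist":0,"claw":0},{"translation":[0,0.1,0],"twist":0,"claw":0},{"translation":[0,0.1,0],"twist":0,"claw":0},{"translation":[0,0.1,0],"twist":0,"claw":0},{"translation":[0,0.1,0],"twist":0,"claw":0}]'>/dev/null; python3 f.py;  python3 -m jog '[{"translation":[0,0.1,0],"twist":0,"claw":0},{"translation":[0,0.1,0],"twist":0,"claw":0},{"translation":[0,0.1,0],"twist":0,"claw":0},{"translation":[0,0.1,0],"twist":0,"claw":0},{"translation":[0,0.1,0],"twist":0,"claw":0},{"translation":[0,0,0],"twist":0,"claw":0}]' >/dev/null; python3 f.py
```

```text
dock tcp x,y mm [-51.7   3.8] z 36.9 F dock [-0.7  0.  -3.1] M [-0.01 -0.05  0.01] t 11.92
dock tcp x,y mm [-31.2   3.9] z 37.2 F dock [ 0.8  0.1 -3.2] M [-0.06 -0.2  -0.05] t 12.42
```

```bash
python3 -m jog '[{"translation":[0,0.05,0.006],"twist":0,"claw":0},{"translation":[0,0.05,0],"twist":0,"claw":0},{"translation":[0,0.05,0],"twist":0,"claw":0},{"translation":[0,0.05,0],"twist":0,"claw":0},{"translation":[0,0.05,0],"twist":0,"claw":0},{"translation":[0,0.05,0],"twist":0,"claw":0},{"translation":[0,0,0],"twist":0,"claw":0}]'>/dev/null; python3 f.py; for i in 1 2 3 4; do python3 -m jog '[{"translation":[0,0.025,0],"twist":0,"claw":0},{"translation":[0,0,0],"twist":0,"claw":0},{"translation":[0,0,0],"twist":0,"claw":0}]' >/dev/null; python3 f.py;done
```

```text
dock tcp x,y mm [-19.8   4. ] z 36.9 F dock [ 0.2 -1.1 -1.9] M [-0.05 -0.13  0.04] t 13.0
dock tcp x,y mm [-19.3   3.9] z 36.9 F dock [-0.6  1.  -1.6] M [-0.1  -0.05  0.01] t 13.25
dock tcp x,y mm [-18.3   4. ] z 36.9 F dock [-1.2 -1.  -3.2] M [-0.04 -0.    0.01] t 13.5
dock tcp x,y mm [-17.3   4. ] z 36.9 F dock [-0.2 -0.1 -2. ] M [-0.01 -0.03  0.  ] t 13.75
dock tcp x,y mm [-16.2   3.9] z 36.9 F dock [-0.  -0.5 -2.4] M [-0.05 -0.02 -0.01] t 14.0
```

```bash
python3 -m jog '[{"translation":[0,0.025,0.005],"twist":0,"claw":0},{"translation":[0,0,0],"twist":0,"claw":0}]' >/dev/null; python3 f.py; python3 -m jog '[{"translation":[0,0.025,0],"twist":0,"claw":0},{"translation":[0,0,0],"twist":0,"claw":0}]' >/dev/null; python3 f.py;python3 -m jog '[{"translation":[0,0.025,0],"twist":0,"claw":0},{"translation":[0,0,0],"twist":0,"claw":0}]' >/dev/null; python3 f.py
```

```text
dock tcp x,y mm [-15.6   4. ] z 36.8 F dock [-2.  -0.9  1.1] M [ 0.01  0.4  -0.01] t 14.17
dock tcp x,y mm [-14.4   4.1] z 36.8 F dock [-1.9 -0.1  1.4] M [ 0.08  0.36 -0.01] t 14.33
dock tcp x,y mm [-13.3   4.1] z 36.9 F dock [-2.7  0.1  3. ] M [-0.04  0.5  -0.01] t 14.5
```

```bash
for i in 1 2 3; do python3 -m jog '[{"translation":[0,0.025,0],"twist":0,"claw":0},{"translation":[0,0,0],"twist":0,"claw":0}]' >/dev/null; python3 f.py; done
```

```text
dock tcp x,y mm [-12.3   4.1] z 36.9 F dock [-3.1 -0.6  3.1] M [ 0.03  0.55 -0.02] t 14.67
dock tcp x,y mm [-11.4   4.1] z 36.8 F dock [-3.6  0.2  5.2] M [ 0.13  0.65 -0.01] t 14.83
dock tcp x,y mm [-10.4   4.2] z 36.8 F dock [-3.   0.3  5. ] M [0.1  0.65 0.03] t 15.0
```

```bash
for i in 1 2 ; do python3 -m jog '[{"translation":[0,0.025,0],"twist":0,"claw":0},{"translation":[0,0,0],"twist":0,"claw":0}]' >/dev/null; python3 f.py; done
```

```text
dock tcp x,y mm [-9.4  4.1] z 36.9 F dock [-4.2 -0.8  4.8] M [0.11 0.66 0.06] t 15.17
dock tcp x,y mm [-8.4  4.1] z 36.9 F dock [-4.  -0.1  5.5] M [0.07 0.67 0.05] t 15.33
```

```bash
python3 -m jog '[{"translation":[0,0.025,-0.004],"twist":0,"claw":0},{"translation":[0,0,0],"twist":0,"claw":0}]' >/dev/null; python3 f.py; for i in 1 2 ; do python3 -m jog '[{"translation":[0,0.025,0],"twist":0,"claw":0},{"translation":[0,0,0],"twist":0,"claw":0}]' >/dev/null; python3 f.py; done
```

```text
dock tcp x,y mm [-7.  4.] z 36.9 F dock [-2.8  0.1  4.7] M [ 0.12  0.45 -0.02] t 15.5
dock tcp x,y mm [-6.2  4. ] z 36.8 F dock [-3.2 -0.   3.8] M [0.1  0.58 0.01] t 15.67
dock tcp x,y mm [-5.2  4. ] z 36.8 F dock [-3.2  0.1  4.5] M [ 0.12  0.59 -0.07] t 15.83
```

```bash
for i in 1 2 ; do python3 -m jog '[{"translation":[0,0.025,0],"twist":0,"claw":0},{"translation":[0,0,0],"twist":0,"claw":0}]' >/dev/null; python3 f.py; done
```

```text
dock tcp x,y mm [-4.2  4. ] z 36.8 F dock [-3.4 -0.   4.5] M [ 0.11  0.55 -0.01] t 16.0
dock tcp x,y mm [-3.2  4. ] z 36.9 F dock [-3.5 -0.3  4.5] M [0.11 0.59 0.03] t 16.17
```

```bash
for i in 1 2 ; do python3 -m jog '[{"translation":[0,0.025,0],"twist":0,"claw":0},{"translation":[0,0,0],"twist":0,"claw":0}]' >/dev/null; python3 f.py; done
```

```text
dock tcp x,y mm [-2.8  3.9] z 36.9 F dock [-4.3 -0.4  5.9] M [ 0.13  0.85 -0.03] t 16.33
dock tcp x,y mm [-2.5  3.9] z 36.8 F dock [-6.8 -0.7  7.2] M [0.12 1.16 0.04] t 16.5
```

```bash
for i in 1 2 ; do python3 -m jog '[{"translation":[0,0.02,0],"twist":0,"claw":0},{"translation":[0,0,0],"twist":0,"claw":0}]' >/dev/null; python3 f.py; done
```

```text
dock tcp x,y mm [-2.3  3.9] z 36.9 F dock [-8.1 -0.7  7.8] M [0.14 1.42 0.02] t 16.67
dock tcp x,y mm [-2.   3.8] z 36.8 F dock [-8.9  0.5  8.9] M [0.2  1.61 0.09] t 16.83
```

Contact with the buffer came at TCP about -2.9 mm, so c is about +0.7 mm. I'll press a little further and look at the catch.

```bash
for i in 1 2 ; do python3 -m jog '[{"translation":[0,0.015,0],"twist":0,"claw":0},{"translation":[0,0,0],"twist":0,"claw":0}]' >/dev/null; python3 f.py; done; python3 - <<'E'
from h import *
s,st=snap('side','sd1.png');w,st=snap('wrist','wd1.png')
a=cv2.resize(s['img'][210:330,170:350],(600,400),interpolation=cv2.INTER_CUBIC);b=cv2.resize(w['img'][120:300,60:330],(600,400)[:2],interpolation=cv2.INTER_CUBIC)
cv2.imwrite('pics/chk1.png',cv2.resize(np.vstack([a,cv2.resize(w['img'],(600,450))[:200]]),None,fx=1,fy=1)[:,:,::-1])
E
```

```text
dock tcp x,y mm [-2.   3.8] z 36.8 F dock [-9.3 -1.5 10.6] M [0.18 1.8  0.03] t 17.0
dock tcp x,y mm [-1.8  3.8] z 36.8 F dock [-11.1  -1.7  11.2] M [ 0.17  1.95 -0.02] t 17.17
```

View pics/chk1.png

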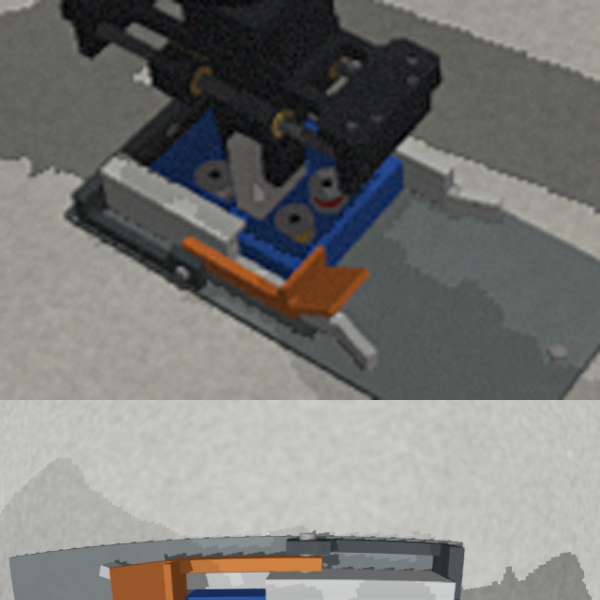

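The crop shows the orange catch at the tray's rear left corner, crop (320,285). To tell whether it has dropped, I'll compare its orange mask with the starting picture.

```bash
cat > o.py <<'E'
import sys
from h import *
def m(i):
    h=cv2.cvtColor(i,cv2.COLOR_BGR2HSV)[225:330,190:300];k=((h[...,0]>4)&(h[...,0]<18)&(h[...,1]>150));ys,xs=np.nonzero(k)
    return k.sum(),np.round([xs.min()+190,xs.max()+190,ys.min()+225,ys.max()+225,xs.mean()+190,ys.mean()+225],1),k
A=m(cv2.imread('pics/side0.png'));B=m(cv2.imread('pics/'+sys.argv[1]));print(A[:2],B[:2],(A[2]&B[2]).sum())
E
python3 o.py sd1.png; python3 f.py
```

```text
(np.int64(493), array([225. , 279. , 281. , 304. , 256. , 294.2])) (np.int64(491), array([225. , 279. , 281. , 304. , 256.1, 294.3])) 485
dock tcp x,y mm [-1.7  3.8] z 36.8 F dock [-10.   -0.5  10.5] M [0.21 1.96 0.04] t 17.27
```

The catch mask matches its starting position (485 of 491 pixels overlap), so it has dropped behind the tray. Next is the gentle tug back.

```bash
for i in 1 2 3; do python3 -m jog '[{"translation":[0,-0.04,0],"twist":0,"claw":0},{"translation":[0,0,0],"twist":0,"claw":0}]' >/dev/null; python3 f.py; done
```

```text
dock tcp x,y mm [-1.7  3.8] z 36.9 F dock [-6.7 -0.6  7.1] M [0.11 1.23 0.02] t 17.43
dock tcp x,y mm [-2.   3.8] z 36.8 F dock [-3.7 -0.1  4.7] M [0.04 0.78 0.08] t 17.6
dock tcp x,y mm [-2.7  3.8] z 36.8 F dock [-1.4 -0.5  3.6] M [-0.04  0.3   0.07] t 17.77
```

```bash
for i in 1 2 ; do python3 -m jog '[{"translation":[0,-0.02,0],"twist":0,"claw":0},{"translation":[0,0,0],"twist":0,"claw":0}]' >/dev/null; python3 f.py; done
```

```text
dock tcp x,y mm [-3.1  3.9] z 36.9 F dock [ 0.9 -1.2  0.9] M [-0.1  -0.13  0.05] t 17.93
dock tcp x,y mm [-3.9  3.8] z 36.9 F dock [ 3.1 -0.3  0.2] M [-0.23 -0.46 -0.05] t 18.1
```

```bash
for i in 1 2 ; do python3 -m jog '[{"translation":[0,-0.02,0],"twist":0,"claw":0},{"translation":[0,0,0],"twist":0,"claw":0}]' >/dev/null; python3 f.py; done
```

```text
dock tcp x,y mm [-4.1  3.6] z 37.1 F dock [ 4.4 -0.9 -1.1] M [-0.32 -1.   -0.08] t 18.27
dock tcp x,y mm [-4.2  3.5] z 37.2 F dock [ 6.5 -0.7 -0.5] M [-0.48 -1.35 -0.17] t 18.43
```

```bash
for i in 1 2 ; do python3 -m jog '[{"translation":[0,-0.02,0],"twist":0,"claw":0},{"translation":[0,0,0],"twist":0,"claw":0}]' >/dev/null; python3 f.py; done
```

```text
dock tcp x,y mm [-4.4  3.4] z 37.4 F dock [ 7.7 -1.4 -2.2] M [-0.48 -1.66 -0.18] t 18.6
dock tcp x,y mm [-4.4  3.4] z 37.5 F dock [ 7.6 -1.3 -2.1] M [-0.68 -1.88 -0.22] t 18.77
```

The pull is steady at about 7.6 N with the TCP stationary and little vertical load, so the catch is holding the tray. I'll hold briefly, check the catch, then relax.

```bash
python3 -m jog '[{"translation":[0,0,0],"twist":0,"claw":0},{"translation":[0,0,0],"twist":0,"claw":0},{"translation":[0,0,0],"twist":0,"claw":0},{"translation":[0,0,0],"twist":0,"claw":0}]'>/dev/null; python3 f.py; python3 -c "
from h import *
snap('side','sd2.png')"; python3 o.py sd2.png;  python3 -m jog '[{"translation":[0,0.05,0],"twist":0,"claw":0},{"translation":[0,0.05,0],"twist":0,"claw":0},{"translation":[0,0.02,0],"twist":0,"claw":0},{"translation":[0,0,0],"twist":0,"claw":0},{"translation":[0,0,0],"twist":0,"claw":0}]'>/dev/null; python3 f.py
```

```text
dock tcp x,y mm [-4.5  3.4] z 37.5 F dock [ 9.2 -0.9 -0.9] M [-0.65 -1.79 -0.22] t 19.1
(np.int64(493), array([225. , 279. , 281. , 304. , 256. , 294.2])) (np.int64(492), array([225. , 279. , 281. , 304. , 255.9, 294.2])) 485
dock tcp x,y mm [-3.9  3.7] z 36.9 F dock [ 0.9 -0.5  3. ] M [-0.3  -0.24 -0.09] t 19.57
```

```bash
python3 -m jog '[{"translation":[0,0,0],"twist":0,"claw":25},{"translation":[0,0,0],"twist":0,"claw":40},{"translation":[0,0,0],"twist":0,"claw":45},{"translation":[0,0,0],"twist":0,"claw":45},{"translation":[0,0,0],"twist":0,"claw":45},{"translation":[0,0,0],"twist":0,"claw":45},{"translation":[0,0,-0.2],"twist":0,"claw":45},{"translation":[0,0,-0.5],"twist":0,"claw":45},{"translation":[0,0,-0.8],"twist":0,"claw":45},{"translation":[0,0,-0.9],"twist":0,"claw":45},{"translation":[0,0,-0.9],"twist":0,"claw":45},{"translation":[0,0,-0.9],"twist":0,"claw":45},{"translation":[0,0,0],"twist":0,"claw":45},{"translation":[0,0,0],"twist":0,"claw":45}]'
python3 f.py; python3 - <<'E'
from h import *
s,st=snap('side','sd3.png');w,_=snap('wrist','wd3.png')
a=cv2.resize(s['img'][210:330,170:350],(500,333),interpolation=cv2.INTER_CUBIC);b=cv2.resize(w['img'][0:320],(500,250))
cv2.imwrite('pics/chk3.png',np.vstack([a,b])[:,:,::-1])
E
python3 o.py sd3.png
```

```text
clock: 20.73
tool_pos: [0.6373, 0.059, 0.208]
eef_rot: [0.768, 0.641, 0.002, 0.001]
contact_force: [-0.5, 0.2, 0.1]
opening: 0.448
dock tcp x,y mm [-2.   4.7] z 208.0 F dock [-0.5  0.2  0.1] M [-0.09 -0.04 -0.02] t 20.73
(np.int64(493), array([225. , 279. , 281. , 304. , 256. , 294.2])) (np.int64(494), array([223. , 279. , 235. , 304. , 255.8, 294.1])) 485
```

View pics/chk3.png

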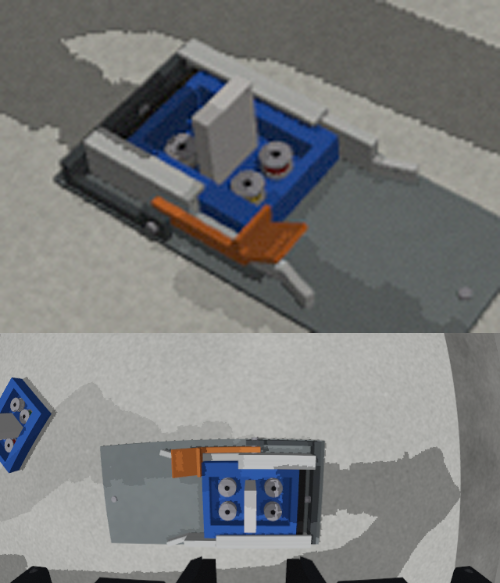

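The tray lies flat between catch and buffer, the catch (crop 270,240) is down against its rear edge, and the gripper is clear above. I'm handing the job in.

```bash
python3 -c "
from plant import r
print(r.finish_job())"
```

```text
the job is handed in; nothing more can be done
None
```

The blue tray farthest from the base (about 0.57 m away) is docked, latched and released. I handed the job in at about 21 s of robot time; the interface reports no verdict.

- **Insertion:** I set the tray on the dock's plate and slid it in, letting its front edge lift the catch. It met the buffer at about c = +0.7 mm, and I pressed to a total of about 11 N at the handle, friction included.
- **Catch:** Its picture outline matches the untouched start (485 of about 491 pixels), so it has dropped behind the tray. I never saw it lifted while the tray slid under, so that step rests on the tray having passed it to reach the buffer.
- **Tug:** Pulling back built up to about 8–9 N with the tray no longer moving and the catch still down. I then relaxed the pull and let go.
- **Last check:** The final pictures show the tray flat between catch and buffer, with the gripper clear and the wrist force near zero. The only odd reading was one stray orange pixel in the final catch comparison, which I took to be a bobbin.
- **Pincushion, thread cone and scissors:** The arm went nowhere near them, but I did not measure them again at the end.

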